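Put the solvent bottles back in their own drip trays

TASK

The three white bottles beside the chromatograph were put back in one another's drip trays. Move them round, parking one on the spare cork mat or another clear spot, until each stands upright in the middle of the tray that has the shape of its own base (round in round, square in square, oblong in oblong and lengthwise along it). Set them down gently, never drop or tip them, and leave the glass beaker and the little amber vial standing where they are.

Things in the scene. Friction and masses are not known exactly. Their poses are not given: they have to be found in the camera images.
- bottle_round: White plastic bottle with a round base, 56 mm diameter, 135 mm tall with its cap, shoulder up to 101 mm. On top, on the axis, a round blue screw cap of 38 mm diameter and 24 mm height, fixed to the bottle (a good grip from above); below it a neck of 30 mm diameter, bare for 10 mm. Loose, closed, 0.14 to 0.31 kg. Origin: centre of the underside; z up.
- bottle_square: White plastic bottle with a square base, 52 x 52 mm, 118 mm tall with its cap, shoulder up to 84 mm. On top, on the axis, a round blue screw cap of 38 mm diameter and 24 mm height, fixed to the bottle (a good grip from above); below it a neck of 30 mm diameter, bare for 10 mm. Loose, closed, 0.14 to 0.31 kg. Origin: centre of the underside; z up. x and y along its sides.
- bottle_oblong: White plastic bottle with an oblong base, 70 mm (its x) x 40 mm (its y), 128 mm tall with its cap, shoulder up to 94 mm. On top, on the axis, a round blue screw cap of 38 mm diameter and 24 mm height, fixed to the bottle (a good grip from above); below it a neck of 30 mm diameter, bare for 10 mm. Loose, closed, 0.14 to 0.31 kg. Origin: centre of the underside; z up.
- tray_round: Grey plastic drip tray, fixed to the bench, floor 4 mm thick, rim 4 mm thick and 12 mm high overall (8 mm above the tray's floor). Origin: centre of the underside, on the bench; z up. Round, 104 mm outer and 96 mm inner diameter. Any of the three bottles fits in it.
- tray_square: Grey plastic drip tray, fixed to the bench, floor 4 mm thick, rim 4 mm thick and 12 mm high overall (8 mm above the tray's floor). Origin: centre of the underside, on the bench; z up, x and y along its sides. Square, 98 mm outside, 90 mm inside. Any of the three bottles fits in it.
- tray_oblong: Grey plastic drip tray, fixed to the bench, floor 4 mm thick, rim 4 mm thick and 12 mm high overall (8 mm above the tray's floor). Origin: centre of the underside, on the bench; z up. Oblong, 118 mm (its x) x 78 mm (its y) outside, 110 x 70 mm inside. At the start each tray holds one bottle that is not its own.
- mat_spare: Flat square cork mat, 110 x 110 x 4 mm, no rim, fixed to the bench, empty: the free spot. Origin: centre of its underside, on the bench.
- beaker: Bystander: open glass beaker, 66 mm diameter, 85 mm tall, loose. Origin: centre of its underside. Everything else that stands among the trays (a vial, two stacked dishes, a vial rack) is lower than this; larger apparatus, up to 180 mm tall, stands along the far edge, more than 0.78 m ahead of the base.
- vial: Bystander: small amber vial with a white cap, 22 mm diameter, 45 mm tall, loose. Origin: centre of its underside.
Mind the look-alikes: they are no part of the job. What is shaped like the tray_square but turquoise is not meant.

How it is judged:
At the end, for the whole second after the job is handed in: Each bottle stands on the floor of the tray of its own shape (underside within 4 mm of the tray's floor, not on the rim), its centre within 14 mm of the tray's centre, upright within 0.08 rad and at rest; the oblong bottle's long side lies within 0.3 rad of the tray's long side (horizontal distance between bottle_round and tray_round below 0.014 m and z of bottle_round in the frame of tray_round between 0.001 and 0.008 m and angle between each of bottle_round, bottle_square, bottle_oblong's own z axis and vertical below 0.08 rad and linear speed of each of bottle_round, bottle_square, bottle_oblong below 0.02 m/s and angular speed of each of bottle_round, bottle_square, bottle_oblong below 0.2 rad/s and horizontal distance between bottle_square and tray_square below 0.014 m and z of bottle_square in the frame of tray_square between 0.001 and 0.008 m and horizontal distance between bottle_oblong and tray_oblong below 0.014 m and z of bottle_oblong in the frame of tray_oblong between 0.001 and 0.008 m and angle between the x axis of bottle_oblong and the x axis of tray_oblong, either way round below 0.3 rad); the robot touches nothing.
It fails at once if a bottle was tipped over (angle between any of bottle_round, bottle_square, bottle_oblong's own z axis and vertical above 0.6 rad).
It fails at once if a bottle was dropped (it fell freely faster than 0.6 m/s) ((contact force between the fingers and bottle_round below 0.05 N and linear speed of bottle_round above 0.6 m/s) or (contact force between the fingers and bottle_square below 0.05 N and linear speed of bottle_square above 0.6 m/s) or (contact force between the fingers and bottle_oblong below 0.05 N and linear speed of bottle_oblong above 0.6 m/s)).
It fails at once if the beaker was knocked or moved (more than 25 mm, or tipped) (distance of beaker from where it was at the start of the episode above 0.025 m or angle between beaker's own z axis and vertical above 0.4 rad).
It fails at once if the vial was knocked or moved (more than 25 mm, or tipped) (distance of vial from where it was at the start of the episode above 0.025 m or angle between vial's own z axis and vertical above 0.4 rad).
It also fails if it takes over 102 s, if anything falls off the work surface, if the arm or the gripper's body presses on something with over 40 N, if the wrist force passes 120 N, or if a joint passes its speed limit or range.

ROBOT

A 7-joint arm with a two-finger parallel gripper is mounted at the origin on the work surface. World frame = base frame: x ahead of the robot, y to its left, z up, the work surface at z = 0. Lengths are in m, angles in rad, forces in N, time in s.
With the tool pointing down it reaches from about 0.4 to 0.85 m from the base axis. Payload 10.4 kg.
Tool frame: the origin (TCP) lies between the finger pads; the fingertips stand 11 mm ahead of it and the grasp point (between the pads) lies 8 mm behind it; z points along the fingers, y is the line along which they close (so a half turn about z gives the same grasp; the last joint's range is limited). The gripper opens to 87 mm and grips with 3 to 60 N. Pads are 19 mm wide; open, the fingers measure 117 mm over their backs; the gripper's body (75 mm by 190 mm) begins 51 mm behind the grasp point.
Start: joints at [1.31, 0.332, -0.065, 1.46, 0.022, 1.35, -0.088], TCP at [0.147, -0.607, 0.234] pointing down, gripper open.
Joint ranges: [-2.6, 2.6], [-0.5, 2.12], [-1.47, 1.34], [0.16, 2.42], [-1.27, 4.41], [0.06, 2.06], [-2.6, 2.6]. Speed limits (rad/s): [2.22, 2.22, 2.79, 2.79, 3.14, 3.14, 3.14].

INTERFACE

Orientations are given as a rotation vector (axis times angle).
In Python, from bench import get_state, read_camera, close_job, find_in, masks_of gives the robot as it stands.
- The arm moves only by the tool servo_tool, never from a script. Its argument "rows" is a list of rows, each a list of 5 numbers: the shift along the tool's x, y, z in m, then the turn about the tool's z in rad, then the opening, from 0 (shut) to 1 (fully open). In form: [[dx, dy, dz, twist, fingers], ...]. A call has exactly 5 rows; each row shifts and turns the commanded pose from where the row before left it, along the tool's axes as they then stand; what a row does not reach is not made up. A row lasts 1/12 s, in which the tool goes at most 41.7 mm and 7.16 degrees, less where a joint would pass 70% of its speed; a pose out of reach is approached as far as the arm can. A call with a gripper value outside its range is refused whole. The fingers move at their own pace and stop on an object; "grip_force" is the grip in N (left out, the last holds). Time passes only in rows, so rows that do not move let the fingers close, or fill a call up. It gives the time, the measured TCP pose, the force, the opening and the grip force at its end, in the units of the state.
- get_state(): the state, without advancing time (a new reading comes with each control period).
- read_camera(name): name is "scene" or "side" or "wrist"; returns a dict with "img" (384x512x3 uint8, red, green, blue), "depth" (384x512 float32, m along the optical axis (not along the pixel's ray), 0 where there is no reading), "intrinsics" (3x3 intrinsics, pixels), "R" (3x3) and "t" (3): a world point X has camera coordinates R X + t. Camera axes: x right, y down, z forward; pixel columns grow to the right and rows downward; lengths in m; the calibration is good to about 2 mm. A picture is of the moment at which its call begins.
- close_job(): hands the job in; it is judged then, once.
Trained networks look in a picture, given as the dict that the camera call returned (one of the last four; its "shot" number tells which), for a name from the list of things; names that differ only in an ending like _2 or _b are one class to them, and where a whole thing is asked for, a point or a joint stands for the part that bears it (a point fixed in the world has none). Each returns a list of dicts, best first, with "confidence" (0 to 1); they miss things now and then, are a little off and sometimes report something else, mostly with a low value. They report only what shows in the picture. A call takes as long as a camera call. They do not tell look-alikes from the thing itself.
- find_in(picture, query): "bbox" ([left, top, width, height] in pixels, round what is visible of it).
- masks_of(picture, query): "region" (384x512 bool, what is visible of it) and "bbox" ([left, top, width, height] in pixels, round what is visible of it).
The state is a dict: "time": time; "q": joint angles; "joint_vel": joint speeds; "joint_torque": joint torques, N m; "position": TCP position; "tcp_rot": TCP orientation; "force": force on the tool from outside, world axes, zero at the start; "torque": the same for the moment, N m; "width": finger opening in m; "grip_force": force on a finger pad.
Only numpy, scipy, OpenCV 4.12 (cv2) and the standard library are available. Lean on these libraries where they do the work, as an engineer would, in place of code of your own. Each camera call takes 0.05 s, during which the arm holds its last target. There are 200 camera calls.

## Working session

There is one attempt and no reset: what is moved stays moved. The work goes in short steps, Python scripts to look and compute and a tool call to move; the robot and the scene stay as the last step left them, time stands still between calls to the robot, and variables do not carry over. Pictures are saved under pics/ and viewed, at most 14 in all, crops included, and the job is handed in when it is done.

Besides the shell and the picture viewer there is one more tool, called after "Emit:" in YAML: its name, and indented under it one key for each argument. servo_tool: Moves the arm, as the interface text tells. Its arguments: {"type":"object","properties":{"rows":{"type":"array"},"grip_force":{"type":"number"}},"required":["rows"]}

```bash
mkdir -p pics; ls; python3 - <<'E'
from bench import *
import cv2,numpy as np
s=get_state();print(s['time'],s['position'],s['tcp_rot'],s['width'])
a=read_camera('scene');b=read_camera('side')
for n,p in(('scene',a),('side',b)):
    print(n,p['intrinsics'].tolist(),(-p['R'].T@p['t']).round(3),p['R'].round(3).tolist())
    cv2.imwrite(f'pics/{n}0.png',cv2.resize(p['img'][:,:,::-1],(800,600)))
E
```

```text
pics
0.0 [ 0.14713669 -0.60705481  0.23275499] [-3.11802801e+00 -3.72535375e-01  3.69641765e-04] 0.08715408299274016
scene [[411.10664811553966, 0.0, 252.51125211809867], [0.0, 411.10664811553966, 193.0703386607204], [0.0, 0.0, 1.0]] [ 1.165 -0.723  0.719] [[0.765, 0.644, -0.008], [0.335, -0.408, -0.849], [-0.55, 0.647, -0.528]]
side [[435.72771439809486, 0.0, 256.6759008586158], [0.0, 435.72771439809486, 188.20175858240913], [0.0, 0.0, 1.0]] [-0.039  0.675  0.749] [[-0.727, -0.687, 0.009], [-0.47, 0.488, -0.735], [0.501, -0.538, -0.678]]
```

View pics/scene0.png

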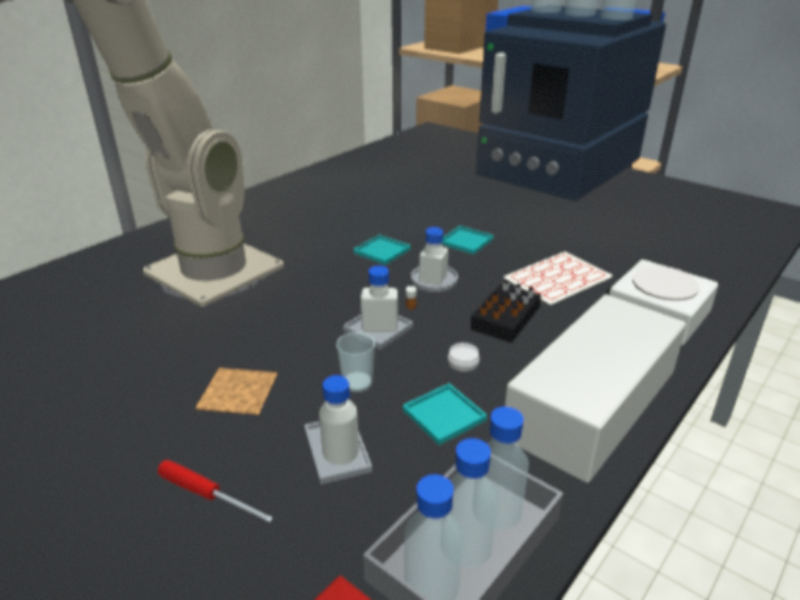

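View pics/side0.png

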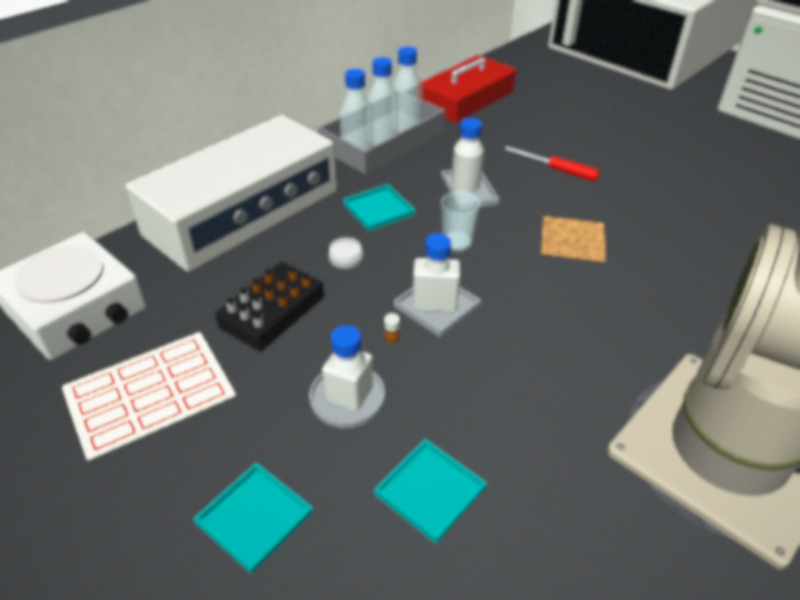

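The scene view shows three grey trays: round at (434,275) holding the square bottle, square at (378,325) holding the oblong one, and oblong at (338,445) holding the round one. The cork mat is at (237,390), the beaker at (355,360) and the vial at (411,297). Three square trays at (382,248), (467,238) and (445,412) are turquoise look-alikes, so the only grey square one, at (378,325), is tray_square. The three clear bottles with blue caps in the crate, around (470,480), aren't part of the job. The side view agrees.

```bash
cat > h.py <<'E'
from bench import *
import cv2,numpy as np
def cloud(p):
    K=p['intrinsics'];d=p['depth'];v,u=np.indices(d.shape)
    c=np.stack([(u-K[0,2])/K[0,0]*d,(v-K[1,2])/K[1,1]*d,d],-1)
    w=(c-p['t'])@p['R']; w[d==0]=np.nan
    return w
def proj(p,X):
    c=p['R']@np.asarray(X)+p['t'];return (p['intrinsics']@c/c[2])[:2]
def blue(p):
    h=cv2.cvtColor(p['img'],cv2.COLOR_RGB2HSV)
    return (h[...,0]>103)&(h[...,0]<125)&(h[...,1]>150)&(h[...,2]>80)
def grey(p):
    h=cv2.cvtColor(p['img'],cv2.COLOR_RGB2HSV)
    return (h[...,1]<60)&(h[...,2]>100)
def topcentre(P):
    # circle of 19 mm fit to rim/side points
    from scipy.optimize import least_squares
    return least_squares(lambda c:np.hypot(*(P[:,:2]-c).T)-0.019,P[:,:2].mean(0),loss='soft_l1',f_scale=.002).x
E
python3 - <<'E'
from h import *
ps={n:read_camera(n) for n in('scene','side')}
W={n:cloud(p) for n,p in ps.items()}
for n,p in ps.items():
    for q in('bottle_round','bottle_square','bottle_oblong','tray_round','tray_square','tray_oblong','mat_spare','beaker','vial'):
        for m in masks_of(p,q)[:3]:
            if m['confidence']<.3: continue
            P=W[n][m['region']];P=P[~np.isnan(P[:,0])]
            med=np.median(P,0)
            o=''
            if q[0]=='b' and q!='beaker':
                B=W[n][m['region']&blue(p)];B=B[~np.isnan(B[:,0])]
                if len(B)>10:
                    zt=np.percentile(B[:,2],90);T=B[B[:,2]>zt-.006]
                    o=f'cap {len(B)} top {zt:.3f} topmean {T.mean(0).round(3)} '
            else:
                r=cv2.minAreaRect((P[P[:,2]<.1][:,:2]*1000).astype(np.float32)); o=str(np.round(r[0],0))+str(np.round(r[1]))+f' {r[2]:.0f} z {np.percentile(P[:,2],[5,50,95]).round(3)}'
            print(n,q,round(m['confidence'],2),m['bbox'],med.round(3),len(P),o)
# whole-scene blue caps and grey trays
for n,p in ps.items():
    w=W[n];near=(w[...,0]<.85)&(w[...,2]<.03)&(w[...,2]>.005)&grey(p)
    k,l,st,c=cv2.connectedComponentsWithStats(near.astype(np.uint8))
    for i in range(1,k):
        if st[i,4]>80:
            P=w[l==i];r=cv2.minAreaRect((P[:,:2]*1000).astype(np.float32));print(n,'grey',c[i].round(),st[i,4],np.round(r[0]),np.round(r[1]),round(r[2]),np.median(P[:,2]).round(4))
E
```

```text
scene bottle_round 0.87 [201.0, 240.3, 30.6, 58.6] [ 0.651 -0.249  0.082] 1157 cap 246 top 0.140 topmean [ 0.64  -0.237  0.139] 
scene bottle_square 0.87 [267.8, 146.6, 18.5, 37.0] [0.434 0.263 0.058] 592 cap 97 top 0.123 topmean [0.426 0.275 0.121] 
scene bottle_oblong 0.94 [233.6, 172.6, 22.7, 38.5] [0.469 0.048 0.068] 809 cap 131 top 0.133 topmean [0.461 0.057 0.131] 
scene bottle_oblong 0.49 [215.2, 200.9, 48.3, 20.3] [0.486 0.04  0.005] 295 
scene tray_round 0.46 [264.9, 174.2, 27.2, 13.9] [0.447 0.262 0.005] 194 [432. 277.][102.  87.] 49 z [0.001 0.005 0.012]
scene tray_square 0.95 [259.8, 247.2, 52.2, 36.4] [ 0.709 -0.063  0.004] 1196 [709. -56.][116. 103.] 74 z [0.001 0.004 0.012]
scene tray_square 0.87 [219.5, 202.4, 44.0, 19.8] [0.48  0.036 0.005] 358 [467.   9.][130. 211.] 18 z [0.    0.005 0.03 ]
scene tray_square 0.74 [283.5, 147.7, 30.7, 12.9] [0.375 0.485 0.004] 362 [373. 490.][ 98. 122.] 7 z [0.    0.004 0.012]
scene tray_oblong 0.93 [197.7, 271.0, 43.0, 36.5] [ 0.657 -0.252  0.005] 550 [ 629. -232.][ 81. 121.] 58 z [0.002 0.005 0.013]
scene tray_oblong 0.37 [203.6, 2
[... 2420 characters left out ...]
419.  42.] 462 [  599. -1014.] [509. 248.] 53 0.0155
side grey [485.  76.] 337 [ 327. -871.] [ 20. 188.] 89 0.0175
side grey [300. 119.] 259 [ 626. -228.] [ 79. 123.] 58 0.0117
side grey [161. 146.] 791 [807. 127.] [341.  45.] 83 0.0183
side grey [295. 155.] 88 [515. -78.] [40. 12.] 66 0.0185
side grey [221. 161.] 325 [645.  82.] [56. 55.] 25 0.0226
side grey [279. 198.] 509 [455.  61.] [101. 102.] 0 0.0112
side grey [ 86. 195.] 94 [780. 399.] [29.  8.] 87 0.0183
side grey [ 63. 208.] 112 [781. 458.] [35.  7.] 87 0.0177
side grey [ 34. 222.] 196 [806. 536.] [80. 35.] 31 0.0182
side grey [452. 304.] 5288 [1. 4.] [232. 232.] 90 0.0111
side grey [222. 258.] 509 [416. 294.] [102.  89.] 47 0.0116
```

```bash
cat > m.py <<'E'
from h import *
from scipy.optimize import least_squares
def measure(ps,caps,names):
    W=[cloud(p) for p in ps]
    for nm,c,ht in zip(names,caps,(.135,.118,.128)):
        S=[];B=[];C=[]
        for p,w in zip(ps,W):
            d=np.hypot(w[...,0]-c[0],w[...,1]-c[1])
            C.append(w[(d<.03)&blue(p)&(w[...,2]>.09)])
            B.append(w[(d<.05)&(w[...,2]>.025)&(w[...,2]<ht-.042)])
        for i,X in enumerate(C): print(nm,'view',i,'cap',topcentre(X[X[:,2]>np.percentile(X[:,2],90)-.03]).round(4) if len(X)>10 else None, 'topz',np.percentile(X[:,2],[50,90,98]).round(4))
        X=np.vstack(C);B=np.vstack(B)
        r=cv2.minAreaRect((B[:,:2]*1000).astype(np.float32))
        print('   joint cap',topcentre(X).round(4),'body',np.round(r[0]),np.round(r[1]),round(r[2],1))
E
python3 - <<'E'
from m import *
ps=[read_camera(n) for n in('scene','side')]
measure(ps,[(.636,-.232),(.423,.28),(.458,.062)],['round','square','oblong'])
W=[cloud(p) for p in ps]
for nm,c in(('round',(.422,.286)),('square',(.456,.058)),('oblong',(.627,-.231)),('mat',(.394,-.238))):
    X=[]
    for p,w in zip(ps,W):
        d=np.hypot(w[...,0]-c[0],w[...,1]-c[1])
        m=(d<.085)&(w[...,2]<.016)&(w[...,2]>.008)&grey(p)
        if nm=='mat':
            h=cv2.cvtColor(p['img'],cv2.COLOR_RGB2HSV);m=(d<.1)&(h[...,0]<25)&(h[...,1]>80)
        X.append(w[m])
    X=np.vstack(X)
    r=cv2.minAreaRect((X[:,:2]*1000).astype(np.float32));print(nm,np.round(r[0]),np.round(r[1]),r[2],np.median(X[:,2]).round(4))
    if nm=='round': print(least_squares(lambda q:np.hypot(*(X[:,:2]-q[:2]).T)-q[2],[*c,.05],loss='soft_l1',f_scale=.002).x)
p=ps[0]['img'][120:320,180:340,::-1];cv2.imwrite('pics/crop.png',cv2.resize(p,(480,600),interpolation=cv2.INTER_CUBIC))
E
```

```text
round view 0 cap [ 0.6368 -0.2346] topz [0.1378 0.14   0.141 ]
round view 1 cap [ 0.6371 -0.2323] topz [0.1365 0.1402 0.1412]
   joint cap [ 0.6371 -0.2336] body [ 636. -232.] [56. 66.] 22.8
square view 0 cap [0.4226 0.2793] topz [0.1196 0.1229 0.1242]
square view 1 cap [0.4227 0.2826] topz [0.1211 0.1231 0.1239]
   joint cap [0.4227 0.2818] body [424. 279.] [54. 65.] 19.1
oblong view 0 cap [0.4573 0.0602] topz [0.1296 0.1325 0.133 ]
oblong view 1 cap [0.4572 0.063 ] topz [0.1306 0.133  0.1341]
   joint cap [0.4573 0.062 ] body [458.  61.] [71. 52.] 37.7
round [422. 285.] [110. 106.] 89.82396697998047 0.0112
[0.42243763 0.28683608 0.04901583]
square [455.  59.] [102. 106.] 0.13439448177814484 0.0111
oblong [ 626. -230.] [ 82. 127.] 57.90642547607422 0.0113
mat [ 393. -242.] [118. 128.] 32.8007698059082 0.0031
```

View pics/crop.png

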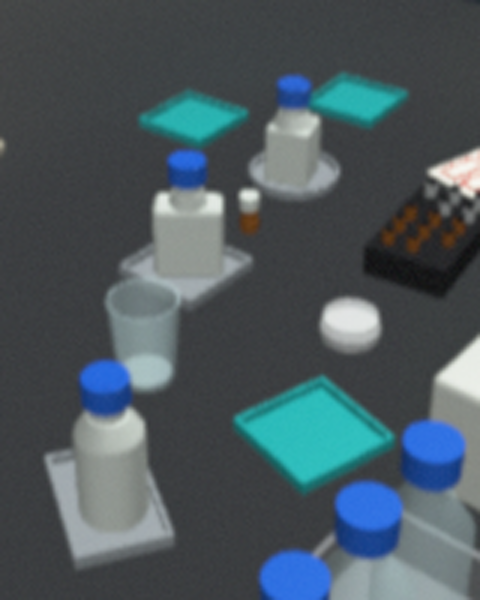

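Emit:
servo_tool:
  rows:
    - [0.02, -0.015, 0, 0.12, 1]
    - [0.03, -0.01, 0, 0.118, 1]
    - [0.035, -0.018, 0, 0, 1]
    - [0.035, -0.018, 0, 0, 1]
    - [0.03, -0.018, 0, 0, 1]
  grip_force: 30

```text
time: 1.62
position: [0.294, -0.5194, 0.2337]
tcp_rot: [3.141, 0.001, 0.001]
force: [1.6, -0.5, -0.9]
width: 0.087
grip_force: 0.0
```

The crop confirms the grey square tray at (186,265) under the oblong bottle. The square trays at (190,118), (358,98) and (313,432) are turquoise, so I'll leave them alone. I'm going for the round bottle first.

Emit:
servo_tool:
  rows:
    - [0.0286, -0.0238, 0, 0, 1]
    - [0.0286, -0.0238, 0, 0, 1]
    - [0.0286, -0.0238, 0, 0, 1]
    - [0.0286, -0.0238, 0, 0, 1]
    - [0.0286, -0.0238, 0, 0, 1]

```text
time: 2.03
position: [0.436, -0.4004, 0.2338]
tcp_rot: [3.141, -0.001, 0.0]
force: [-0.3, -1.1, -0.1]
width: 0.0867
grip_force: 0.0
```

Emit:
servo_tool:
  rows:
    - [0.0286, -0.0238, 0, 0, 1]
    - [0.0286, -0.0238, 0, 0, 1]
    - [0.0286, -0.0238, 0, 0, 1]
    - [0.0286, -0.0238, 0, 0, 1]
    - [0.0286, -0.0238, 0, 0, 1]

```text
time: 2.45
position: [0.579, -0.2815, 0.2337]
tcp_rot: [3.141, -0.001, 0.0]
force: [0.6, -0.3, 1.1]
width: 0.0868
grip_force: 0.0
```

Emit:
servo_tool:
  rows:
    - [0.0286, -0.0238, 0, 0, 1]
    - [0.018, -0.015, 0, 0, 1]
    - [0.0106, -0.0088, 0, 0, 1]
    - [0, 0, 0, 0, 1]
    - [0, 0, 0, 0, 1]

```text
time: 2.87
position: [0.6348, -0.2356, 0.2333]
tcp_rot: [3.141, -0.0, -0.001]
force: [-0.4, 0.1, -0.4]
width: 0.0871
grip_force: 0.0
```

Emit:
servo_tool:
  rows:
    - [0.002, -0.002, 0.025, 0, 1]
    - [0, 0, 0.03, 0, 1]
    - [0, 0, 0.03, 0, 1]
    - [0, 0, 0.018, 0, 1]
    - [0, 0, 0.008, 0, 1]

```text
time: 3.28
position: [0.6341, -0.2355, 0.1194]
tcp_rot: [3.142, -0.005, -0.007]
force: [-1.3, -0.6, 0.3]
width: 0.0871
grip_force: 0.0
```

Emit:
servo_tool:
  rows:
    - [0, 0, 0, 0, 0]
    - [0, 0, 0, 0, 0]
    - [0, 0, 0, 0, 0]
    - [0, 0, 0, 0, 0]
    - [0, 0, 0, 0, 0]

```text
time: 3.7
position: [0.6376, -0.2335, 0.124]
tcp_rot: [3.141, -0.0, 0.003]
force: [-0.0, -0.3, -0.4]
width: 0.0615
grip_force: 0.0
```

Emit:
servo_tool:
  rows:
    - [0, 0, 0, 0, 0]
    - [0, 0, 0, 0, 0]
    - [0, 0, 0, 0, 0]
    - [0, 0, 0, 0, 0]
    - [0, 0, 0, 0, 0]

```text
time: 4.12
position: [0.6371, -0.2333, 0.1227]
tcp_rot: [3.141, -0.0, 0.0]
force: [-0.6, -0.1, 0.2]
width: 0.037
grip_force: 30.0
```

Emit:
servo_tool:
  rows:
    - [0, 0, -0.006, 0, 0]
    - [0, 0, -0.014, 0, 0]
    - [0, 0, -0.02, 0, 0]
    - [-0.01, 0, -0.015, 0, 0]
    - [-0.02, 0, -0.005, 0, 0]

```text
time: 4.53
position: [0.6093, -0.2324, 0.1862]
tcp_rot: [3.141, 0.002, 0.008]
force: [-0.3, -0.6, -1.7]
width: 0.0372
grip_force: 30.0
```

Emit:
servo_tool:
  rows:
    - [-0.03, 0.001, 0, 0, 0]
    - [-0.032, 0.001, 0, 0, 0]
    - [-0.032, 0.001, 0, 0, 0]
    - [-0.032, 0.001, 0, 0, 0]
    - [-0.032, 0.001, 0, 0, 0]

```text
time: 4.95
position: [0.4477, -0.238, 0.1835]
tcp_rot: [3.141, -0.0, 0.001]
force: [-0.1, -0.4, -2.0]
width: 0.0373
grip_force: 30.0
```

Emit:
servo_tool:
  rows:
    - [-0.026, 0, 0, 0, 0]
    - [-0.018, 0, 0, 0, 0]
    - [-0.009, 0, 0.01, 0, 0]
    - [-0.002, 0, 0.015, 0, 0]
    - [0, 0, 0.012, 0, 0]

```text
time: 5.37
position: [0.3935, -0.2384, 0.1463]
tcp_rot: [3.14, -0.001, 0.002]
force: [-0.4, -0.4, -3.5]
width: 0.0373
grip_force: 30.0
```

Emit:
servo_tool:
  rows:
    - [0, 0, 0.008, 0, 0]
    - [0, 0, 0.006, 0, 0]
    - [0, 0, 0.004, 0, 0]
    - [0, 0, 0.002, 0, 0]
    - [0, 0, 0.001, 0, 0]

```text
time: 5.78
position: [0.3943, -0.2381, 0.1247]
tcp_rot: [3.142, 0.0, 0.0]
force: [0.2, -0.2, -3.3]
width: 0.0371
grip_force: 30.0
```

Emit:
servo_tool:
  rows:
    - [0, 0, 0.001, 0, 0]
    - [0, 0, 0, 0, 0]
    - [0, 0, 0, 0, 0]
    - [0, 0, 0, 0, 0]
    - [0, 0, 0, 0, 0]

```text
time: 6.2
position: [0.3941, -0.2382, 0.1237]
tcp_rot: [3.141, -0.0, 0.0]
force: [-0.3, 0.7, -2.5]
width: 0.0373
grip_force: 30.0
```

Emit:
servo_tool:
  rows:
    - [0, 0, 0.0005, 0, 0]
    - [0, 0, 0.0005, 0, 0]
    - [0, 0, 0.0005, 0, 0]
    - [0, 0, 0, 0, 0]
    - [0, 0, 0, 0, 0]

```text
time: 6.62
position: [0.3944, -0.2383, 0.1225]
tcp_rot: [3.141, -0.0, 0.001]
force: [-1.9, -0.0, 3.7]
width: 0.0371
grip_force: 30.0
```

Emit:
servo_tool:
  rows:
    - [0, 0, 0, 0, 1]
    - [0, 0, 0, 0, 1]
    - [0, 0, 0, 0, 1]
    - [0, 0, 0, 0, 1]
    - [0, 0, 0, 0, 1]

```text
time: 7.03
position: [0.394, -0.2381, 0.122]
tcp_rot: [-3.142, 0.0, 0.0]
force: [0.2, 0.5, -0.1]
width: 0.0627
grip_force: 0.0
```

Emit:
servo_tool:
  rows:
    - [0, 0, -0.01, 0, 1]
    - [0, 0, -0.02, 0, 1]
    - [0, 0, -0.03, 0, 1]
    - [0, 0, -0.025, 0, 1]
    - [0.008, -0.03, -0.015, 0, 1]

```text
time: 7.45
position: [0.4013, -0.2127, 0.2254]
tcp_rot: [3.139, -0.011, 0.004]
force: [1.2, -0.2, -0.1]
width: 0.0857
grip_force: 0.0
```

Emit:
servo_tool:
  rows:
    - [0.008, -0.038, 0, 0, 1]
    - [0.008, -0.038, 0, 0, 1]
    - [0.008, -0.038, 0, 0, 1]
    - [0.008, -0.038, 0, 0, 1]
    - [0.008, -0.038, 0, 0, 1]

```text
time: 7.87
position: [0.4421, -0.0162, 0.2231]
tcp_rot: [3.141, -0.0, 0.002]
force: [1.6, -0.7, 0.7]
width: 0.087
grip_force: 0.0
```

Emit:
servo_tool:
  rows:
    - [0.008, -0.038, 0, 0, 1]
    - [0.005, -0.028, 0, 0, 1]
    - [0.002, -0.014, 0, 0, 1]
    - [0, 0, 0, 0, 1]
    - [0, 0, 0, 0, 1]

```text
time: 8.28
position: [0.4571, 0.0622, 0.2225]
tcp_rot: [3.141, 0.002, 0.0]
force: [-0.0, 0.1, -0.1]
width: 0.0872
grip_force: 0.0
```

```bash
python3 - <<'E'
from m import *
ps=[read_camera(n) for n in('scene','side')]
measure(ps,[(.394,-.238),(.423,.28),(.458,.062)],['round','square','oblong'])
s=get_state();print(s['position'],s['q'])
E
```

```text
round view 0 cap [ 0.3935 -0.2395] topz [0.1373 0.1399 0.1406]
round view 1 cap [ 0.3944 -0.2367] topz [0.1358 0.1397 0.1409]
   joint cap [ 0.3939 -0.2379] body [ 395. -237.] [55. 67.] 30.7
square view 0 cap [0.4236 0.2801] topz [0.1191 0.1227 0.1237]
square view 1 cap [0.4231 0.2826] topz [0.1212 0.1231 0.1239]
   joint cap [0.4231 0.2819] body [424. 279.] [55. 65.] 19.1
oblong view 0 cap [0.4572 0.0605] topz [0.1295 0.1331 0.1341]
oblong view 1 cap [0.4575 0.0626] topz [0.1304 0.1328 0.134 ]
   joint cap [0.4573 0.0618] body [458.  62.] [72. 51.] 40.1
[0.45705799 0.06058656 0.22223967] [ 0.44168294  0.01143543 -0.66764602  1.85899134  0.00805371  1.27379835
 -1.80078734]
```

Emit:
servo_tool:
  rows:
    - [0, 0, 0.005, -0.124, 1]
    - [0, 0, 0.01, -0.124, 1]
    - [0, 0, 0.012, -0.124, 1]
    - [0, 0, 0.012, -0.124, 1]
    - [0, 0, 0.012, -0.124, 1]

```text
time: 8.8
position: [0.4571, 0.0603, 0.1707]
tcp_rot: [2.99, 0.963, 0.0]
force: [-0.4, -0.2, -0.6]
width: 0.0869
grip_force: 0.0
```

Emit:
servo_tool:
  rows:
    - [0, 0, 0.012, 0, 1]
    - [0, 0, 0.016, 0, 1]
    - [0, 0, 0.014, 0, 1]
    - [0, 0, 0.009, 0, 1]
    - [0, 0, 0.005, 0, 1]

```text
time: 9.22
position: [0.4566, 0.0606, 0.1141]
tcp_rot: [2.993, 0.955, -0.002]
force: [-0.6, 0.7, 0.7]
width: 0.0871
grip_force: 0.0
```

Emit:
servo_tool:
  rows:
    - [0, 0, 0, 0, 1]
    - [0, 0, 0, 0, 0]
    - [0, 0, 0, 0, 0]
    - [0, 0, 0, 0, 0]
    - [0, 0, 0, 0, 0]

```text
time: 9.63
position: [0.4575, 0.0619, 0.1156]
tcp_rot: [2.991, 0.958, 0.001]
force: [-0.7, 0.8, -1.0]
width: 0.068
grip_force: 0.0
```

Emit:
servo_tool:
  rows:
    - [0, 0, 0, 0, 0]
    - [0, 0, 0, 0, 0]
    - [0, 0, 0, 0, 0]
    - [0, 0, 0, 0, 0]
    - [0, 0, 0, 0, 0]

```text
time: 10.05
position: [0.4571, 0.0618, 0.115]
tcp_rot: [2.992, 0.958, 0.0]
force: [-0.5, -0.6, -0.2]
width: 0.0374
grip_force: 30.0
```

Emit:
servo_tool:
  rows:
    - [0, 0, -0.005, 0, 0]
    - [0, 0, -0.012, 0, 0]
    - [0, 0, -0.02, 0, 0]
    - [0, 0, -0.025, 0.06, 0]
    - [0, 0, -0.025, 0.11, 0]

```text
time: 10.47
position: [0.4564, 0.0619, 0.2028]
tcp_rot: [-3.062, -0.698, 0.002]
force: [0.8, 0.3, -3.2]
width: 0.0372
grip_force: 30.0
```

Emit:
servo_tool:
  rows:
    - [0, 0, -0.02, 0.12, 0]
    - [0, 0, -0.01, 0.12, 0]
    - [0, 0, -0.003, 0.12, 0]
    - [0, 0, 0, 0.09, 0]
    - [0, 0, 0, 0, 0]

```text
time: 10.88
position: [0.457, 0.0619, 0.2354]
tcp_rot: [3.141, -0.007, 0.0]
force: [-0.6, -0.5, -2.5]
width: 0.0373
grip_force: 30.0
```

Emit:
servo_tool:
  rows:
    - [0.005, 0.009, 0, 0, 0]
    - [0.01, 0.017, 0, 0, 0]
    - [0.015, 0.026, 0, 0, 0]
    - [0.0175, 0.03, 0, 0, 0]
    - [0.0175, 0.03, 0, 0, 0]

```text
time: 11.3
position: [0.5226, -0.0522, 0.2348]
tcp_rot: [3.141, 0.006, -0.001]
force: [1.8, -0.0, -3.6]
width: 0.0376
grip_force: 30.0
```

Emit:
servo_tool:
  rows:
    - [0.0175, 0.03, 0, 0, 0]
    - [0.0175, 0.03, 0, 0, 0]
    - [0.0175, 0.03, 0, 0, 0]
    - [0.0175, 0.03, 0, 0, 0]
    - [0.015, 0.026, 0, 0, 0]

```text
time: 11.72
position: [0.6073, -0.1998, 0.2339]
tcp_rot: [3.141, 0.003, -0.002]
force: [-0.8, -0.2, -1.4]
width: 0.0372
grip_force: 30.0
```

Emit:
servo_tool:
  rows:
    - [0.011, 0.019, 0, 0, 0]
    - [0.006, 0.011, 0, 0, 0]
    - [0.003, 0.005, 0, 0, 0]
    - [0, 0, 0, 0, 0]
    - [0, 0, 0, 0, 0]

```text
time: 12.13
position: [0.6268, -0.2307, 0.2345]
tcp_rot: [-3.141, -0.002, 0.001]
force: [-0.6, 1.4, -2.4]
width: 0.0372
grip_force: 30.0
```

Emit:
servo_tool:
  rows:
    - [0, 0, 0.002, 0.12, 0]
    - [0, 0, 0.004, 0.124, 0]
    - [0, 0, 0.005, 0.124, 0]
    - [0, 0, 0.005, 0.124, 0]
    - [0, 0, 0.004, 0.124, 0]

```text
time: 12.55
position: [0.6267, -0.2297, 0.2151]
tcp_rot: [-2.992, 0.958, 0.0]
force: [0.1, 0.0, -2.0]
width: 0.0375
grip_force: 30.0
```

Emit:
servo_tool:
  rows:
    - [0, 0, 0.01, 0, 0]
    - [0, 0, 0.01, 0, 0]
    - [0, 0, 0.005, 0, 0]
    - [0, 0, 0, 0, 0]
    - [0, 0, 0, 0, 0]

```text
time: 12.97
position: [0.6267, -0.231, 0.1896]
tcp_rot: [-2.995, 0.949, 0.001]
force: [-0.9, 0.6, -2.1]
width: 0.0373
grip_force: 30.0
```

```bash
cat > t.py <<'E'
from m import *
def tray(ps,c,rad=.075,zr=(.0085,.016)):
    A=[]
    for p in ps:
        w=cloud(p);d=np.hypot(w[...,0]-c[0],w[...,1]-c[1])
        X=w[(d<rad)&(w[...,2]<zr[1])&(w[...,2]>zr[0])&grey(p)];A.append(X)
        r=cv2.minAreaRect((X[:,:2]*1000).astype(np.float32));print('tray',len(X),np.round(r[0],1),np.round(r[1]),round(r[2],1))
    return np.vstack(A)
def body(ps,c,zr):
    A=[]
    for p in ps:
        w=cloud(p);d=np.hypot(w[...,0]-c[0],w[...,1]-c[1]);h=cv2.cvtColor(p['img'],cv2.COLOR_RGB2HSV)
        A.append(w[(d<.05)&(w[...,2]<zr[1])&(w[...,2]>zr[0])])
    for X in A+[np.vstack(A)]:
        r=cv2.minAreaRect((X[:,:2]*1000).astype(np.float32));print('body',len(X),np.round(r[0],1),np.round(r[1]),round(r[2],1))
E
python3 - <<'E'
from t import *
s=get_state();print(s['position'],s['tcp_rot'])
ps=[read_camera(n) for n in('scene','side')]
tray(ps,(.627,-.231));tray(ps,(.455,.059));body(ps,(.627,-.231),(.09,.15))
cv2.imwrite('pics/c2.png',cv2.resize(np.hstack([ps[0]['img'][130:330,150:310],ps[1]['img'][30:230,220:380]])[:,:,::-1],(800,500)))
E
```

```text
[ 0.62674942 -0.23100235  0.18960921] [-2.99459596e+00  9.49368681e-01  1.38535888e-03]
tray 216 [ 627.2 -232.9] [ 78. 122.] 57.9
tray 110 [ 625.7 -228.1] [ 79. 123.] 57.3
tray 69 [456.3  56.1] [100. 102.] 89.4
tray 247 [454.1  60.3] [101. 102.] 0.3
body 467 [ 630.  -249.7] [74. 36.] 3.4
body 389 [ 625.5 -209.7] [36. 77.] 89.0
body 856 [ 626.6 -229.2] [46. 79.] 59.6
```

View pics/c2.png

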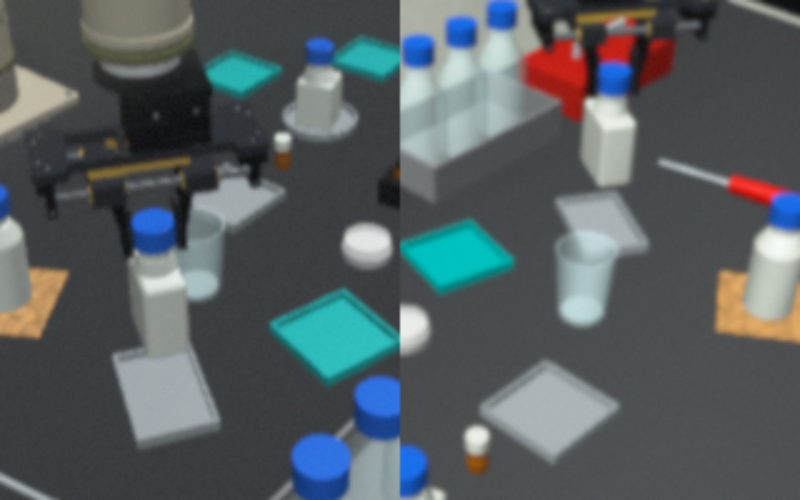

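The oblong bottle hangs over its tray at left (165,390), aligned with it. Lowering it now.

Emit:
servo_tool:
  rows:
    - [0, 0, 0.01, 0, 0]
    - [0, 0, 0.018, 0, 0]
    - [0, 0, 0.018, 0, 0]
    - [0, 0, 0.014, 0, 0]
    - [0, 0, 0.006, 0, 0]

```text
time: 13.48
position: [0.6259, -0.2309, 0.1212]
tcp_rot: [2.994, -0.952, -0.005]
force: [0.7, -0.3, -3.7]
width: 0.0372
grip_force: 30.0
```

Emit:
servo_tool:
  rows:
    - [0, 0, 0.003, 0, 0]
    - [0, 0, 0.002, 0, 0]
    - [0, 0, 0.0015, 0, 0]
    - [0, 0, 0.001, 0, 0]
    - [0, 0, 0.0005, 0, 0]

```text
time: 13.9
position: [0.6274, -0.2313, 0.1167]
tcp_rot: [2.994, -0.953, 0.002]
force: [0.0, 0.5, -2.4]
width: 0.0373
grip_force: 30.0
```

Emit:
servo_tool:
  rows:
    - [0, 0, 0.0003, 0, 0]
    - [0, 0, 0, 0, 0]
    - [0, 0, 0, 0, 0]
    - [0, 0, 0, 0, 0]
    - [0, 0, 0, 0, 0]

```text
time: 14.32
position: [0.6271, -0.2312, 0.1159]
tcp_rot: [2.994, -0.953, 0.0]
force: [0.4, -0.1, -3.1]
width: 0.0372
grip_force: 30.0
```

Emit:
servo_tool:
  rows:
    - [0, 0, 0.0005, 0, 0]
    - [0, 0, 0.0005, 0, 0]
    - [0, 0, 0.0003, 0, 0]
    - [0, 0, 0, 0, 0]
    - [0, 0, 0, 0, 0]

```text
time: 14.73
position: [0.6273, -0.2313, 0.1151]
tcp_rot: [2.993, -0.953, 0.001]
force: [-2.4, 0.4, 6.2]
width: 0.0374
grip_force: 30.0
```

Emit:
servo_tool:
  rows:
    - [0, 0, 0, 0, 1]
    - [0, 0, 0, 0, 1]
    - [0, 0, 0, 0, 1]
    - [0, 0, 0, 0, 1]
    - [0, 0, 0, 0, 1]

```text
time: 15.15
position: [0.627, -0.2311, 0.1143]
tcp_rot: [-2.994, 0.953, 0.0]
force: [-0.1, 0.6, 0.9]
width: 0.0628
grip_force: 0.0
```

Emit:
servo_tool:
  rows:
    - [0, 0, 0, 0, 1]
    - [0, 0, -0.012, 0, 1]
    - [0, 0, -0.025, 0, 1]
    - [0, 0, -0.03, -0.06, 1]
    - [0, 0, -0.025, -0.12, 1]

```text
time: 15.57
position: [0.6272, -0.2311, 0.2093]
tcp_rot: [3.068, -0.677, 0.002]
force: [0.6, -0.2, 0.6]
width: 0.0861
grip_force: 0.0
```

Emit:
servo_tool:
  rows:
    - [0, 0, -0.015, -0.12, 1]
    - [0, 0, -0.008, -0.12, 1]
    - [0, 0, 0, -0.12, 1]
    - [0, 0, 0, -0.08, 1]
    - [0, 0, 0, 0, 1]

```text
time: 15.98
position: [0.6271, -0.2313, 0.2306]
tcp_rot: [3.141, 0.012, 0.002]
force: [-0.4, -0.4, 0.1]
width: 0.0868
grip_force: 0.0
```

Emit:
servo_tool:
  rows:
    - [-0.0136, -0.0342, 0, 0, 1]
    - [-0.0136, -0.0342, 0, 0, 1]
    - [-0.0136, -0.0342, 0, 0, 1]
    - [-0.0136, -0.0342, 0, 0, 1]
    - [-0.0136, -0.0342, 0, 0, 1]

```text
time: 16.4
position: [0.5575, -0.0589, 0.23]
tcp_rot: [3.141, 0.0, 0.001]
force: [0.7, 0.8, -0.2]
width: 0.0868
grip_force: 0.0
```

Emit:
servo_tool:
  rows:
    - [-0.0136, -0.0342, 0, 0, 1]
    - [-0.0136, -0.0342, 0, 0, 1]
    - [-0.0136, -0.0342, 0, 0, 1]
    - [-0.0136, -0.0342, 0, 0, 1]
    - [-0.0136, -0.0342, 0, 0, 1]

```text
time: 16.82
position: [0.4888, 0.1118, 0.2301]
tcp_rot: [3.141, 0.0, 0.001]
force: [1.3, -0.0, -0.1]
width: 0.087
grip_force: 0.0
```

Emit:
servo_tool:
  rows:
    - [-0.0136, -0.0342, 0, 0, 1]
    - [-0.0136, -0.0342, 0, 0, 1]
    - [-0.0136, -0.0342, 0, 0, 1]
    - [-0.0136, -0.0342, 0, 0, 1]
    - [-0.0068, -0.0171, 0, 0, 1]

```text
time: 17.23
position: [0.4255, 0.2683, 0.2305]
tcp_rot: [-3.14, -0.008, -0.001]
force: [0.3, 0.8, 0.8]
width: 0.087
grip_force: 0.0
```

Emit:
servo_tool:
  rows:
    - [-0.0068, -0.0171, 0, 0, 1]
    - [0, 0, 0, 0, 1]
    - [0, 0, 0, 0, 1]
    - [0, 0, 0, 0, 1]
    - [0, 0, 0, 0, 1]

```text
time: 17.65
position: [0.4218, 0.2798, 0.2295]
tcp_rot: [3.141, 0.001, 0.0]
force: [0.7, 0.4, -0.6]
width: 0.0872
grip_force: 0.0
```

```bash
python3 - <<'E'
from t import *
s=get_state();print(s['position'],s['tcp_rot'],s['q'])
ps=[read_camera(n) for n in('scene','side')]
measure(ps,[(.394,-.238),(.423,.28),(.627,-.231)],['round','square','oblong'])
tray(ps,(.627,-.231));tray(ps,(.455,.059));body(ps,(.423,.281),(.025,.075))
E
```

```text
[0.42175106 0.27984955 0.22948523] [3.14100396e+00 1.44081514e-03 3.44855544e-04] [ 0.10325271  0.14824215 -0.84004727  1.73936311  0.11485215  1.30479747
 -2.33153015]
round view 0 cap [ 0.3936 -0.2398] topz [0.1371 0.1395 0.1406]
round view 1 cap [ 0.3943 -0.2365] topz [0.1361 0.1393 0.1401]
   joint cap [ 0.3939 -0.2379] body [ 395. -237.] [55. 65.] 30.0
square view 0 cap [0.4229 0.2795] topz [0.1194 0.1228 0.1239]
square view 1 cap [0.4231 0.2826] topz [0.1213 0.1231 0.1242]
   joint cap [0.423  0.2816] body [423. 280.] [54. 64.] 19.9
oblong view 0 cap [ 0.6268 -0.232 ] topz [0.1307 0.1332 0.134 ]
oblong view 1 cap [ 0.6272 -0.2293] topz [0.1294 0.1323 0.1338]
   joint cap [ 0.6271 -0.2307] body [ 627. -230.] [45. 80.] 58.3
tray 270 [ 627.4 -233.3] [ 79. 123.] 57.7
tray 105 [ 624.8 -227.1] [ 80. 120.] 57.5
tray 137 [456.2  56.7] [102. 103.] 89.6
tray 261 [455.   61.3] [101. 102.] 88.9
body 257 [424.5 277.3] [53. 58.] 18.5
body 586 [421.1 284.7] [52. 53.] 20.2
body 843 [423.5 279.7] [54. 64.] 19.9
```

Emit:
servo_tool:
  rows:
    - [0.001, -0.001, 0.01, -0.11, 1]
    - [0, 0, 0.022, -0.12, 1]
    - [0, 0, 0.025, -0.12, 1]
    - [0, 0, 0.025, 0, 1]
    - [0, 0, 0.02, 0, 1]

```text
time: 18.17
position: [0.4221, 0.2809, 0.1258]
tcp_rot: [3.092, 0.551, -0.001]
force: [1.1, 0.4, -0.9]
width: 0.0873
grip_force: 0.0
```

Emit:
servo_tool:
  rows:
    - [0, 0, 0.014, 0, 1]
    - [0, 0, 0.008, 0, 1]
    - [0, 0, 0, 0, 1]
    - [0, 0, 0, 0, 0]
    - [0, 0, 0, 0, 0]

```text
time: 18.58
position: [0.4227, 0.2823, 0.1065]
tcp_rot: [-3.092, -0.552, -0.002]
force: [-0.5, 1.7, 1.0]
width: 0.0801
grip_force: 0.0
```

Emit:
servo_tool:
  rows:
    - [0, 0, 0, 0, 0]
    - [0, 0, 0, 0, 0]
    - [0, 0, 0, 0, 0]
    - [0, 0, 0, 0, 0]
    - [0, 0, 0, 0, 0]

```text
time: 19.0
position: [0.4222, 0.2821, 0.1056]
tcp_rot: [3.092, 0.553, 0.0]
force: [-0.5, 0.5, 1.1]
width: 0.0484
grip_force: 0.0
```

Emit:
servo_tool:
  rows:
    - [0, 0, 0, 0, 0]
    - [0, 0, 0, 0, 0]
    - [0, 0, 0, 0, 0]
    - [0, 0, 0, 0, 0]
    - [0, 0, 0, 0, 0]

```text
time: 19.42
position: [0.4222, 0.2819, 0.1054]
tcp_rot: [3.092, 0.553, 0.0]
force: [0.3, -0.6, 1.5]
width: 0.0373
grip_force: 30.0
```

Emit:
servo_tool:
  rows:
    - [0, 0, -0.005, 0, 0]
    - [0, 0, -0.012, 0, 0]
    - [0, 0, -0.02, 0, 0]
    - [0, 0, -0.02, 0.05, 0]
    - [0, 0, -0.02, 0.1, 0]

```text
time: 19.83
position: [0.4217, 0.2823, 0.1841]
tcp_rot: [-3.125, -0.318, 0.0]
force: [-0.2, -1.1, -2.6]
width: 0.0375
grip_force: 30.0
```

Emit:
servo_tool:
  rows:
    - [0, 0, -0.015, 0.1, 0]
    - [0, 0, -0.008, 0.1, 0]
    - [0.001, 0.008, 0, 0, 0]
    - [0.003, 0.018, 0, 0, 0]
    - [0.004, 0.028, 0, 0, 0]

```text
time: 20.25
position: [0.4294, 0.2292, 0.2055]
tcp_rot: [-3.14, -0.018, 0.0]
force: [1.0, 0.2, -2.6]
width: 0.0375
grip_force: 30.0
```

Emit:
servo_tool:
  rows:
    - [0.005, 0.034, 0, 0, 0]
    - [0.005, 0.034, 0, 0, 0]
    - [0.005, 0.034, 0, 0, 0]
    - [0.004, 0.029, 0, 0, 0]
    - [0.003, 0.02, 0, 0, 0]

```text
time: 20.67
position: [0.4525, 0.0734, 0.2052]
tcp_rot: [3.141, 0.008, -0.001]
force: [0.1, -0.9, -1.8]
width: 0.0371
grip_force: 30.0
```

Emit:
servo_tool:
  rows:
    - [0.002, 0.012, 0, 0, 0]
    - [0.001, 0.005, 0, 0, 0]
    - [0, 0.001, 0, 0, 0]
    - [0, 0, 0, 0, 0]
    - [0, 0, 0, 0, 0]

```text
time: 21.08
position: [0.4557, 0.0602, 0.2054]
tcp_rot: [-3.141, -0.01, 0.0]
force: [-0.0, -0.5, -1.7]
width: 0.0375
grip_force: 30.0
```

Emit:
servo_tool:
  rows:
    - [0, 0.001, 0.008, 0, 0]
    - [0, 0, 0.018, 0, 0]
    - [0, 0, 0.025, 0, 0]
    - [0, 0, 0.02, 0, 0]
    - [0, 0, 0.014, 0, 0]

```text
time: 21.5
position: [0.4547, 0.0588, 0.1181]
tcp_rot: [-3.142, -0.009, 0.003]
force: [-0.4, -0.3, -1.9]
width: 0.037
grip_force: 30.0
```

Emit:
servo_tool:
  rows:
    - [0, 0, 0.007, 0, 0]
    - [0, 0, 0.0035, 0, 0]
    - [0, 0, 0.002, 0, 0]
    - [0, 0, 0.001, 0, 0]
    - [0, 0, 0, 0, 0]

```text
time: 21.92
position: [0.4564, 0.0584, 0.1075]
tcp_rot: [3.142, 0.006, 0.002]
force: [-0.5, 0.4, -1.6]
width: 0.0373
grip_force: 30.0
```

Emit:
servo_tool:
  rows:
    - [0, 0, 0.0005, 0, 0]
    - [0, 0, 0.0003, 0, 0]
    - [0, 0, 0, 0, 0]
    - [0, 0, 0, 0, 0]
    - [0, 0, 0, 0, 0]

```text
time: 22.33
position: [0.456, 0.0581, 0.1063]
tcp_rot: [3.141, 0.006, 0.0]
force: [-0.4, -1.3, -2.4]
width: 0.0374
grip_force: 30.0
```

Emit:
servo_tool:
  rows:
    - [0, 0, 0.0005, 0, 0]
    - [0, 0, 0.0004, 0, 0]
    - [0, 0, 0.0003, 0, 0]
    - [0, 0, 0, 0, 0]
    - [0, 0, 0, 0, 0]

```text
time: 22.75
position: [0.4563, 0.0581, 0.1054]
tcp_rot: [3.141, 0.006, 0.001]
force: [-1.1, -1.3, 4.5]
width: 0.0373
grip_force: 30.0
```

Emit:
servo_tool:
  rows:
    - [0, 0, 0, 0, 1]
    - [0, 0, 0, 0, 1]
    - [0, 0, 0, 0, 1]
    - [0, 0, 0, 0, 1]
    - [0, 0, 0, 0, 1]

```text
time: 23.17
position: [0.4559, 0.0582, 0.1049]
tcp_rot: [-3.142, -0.006, 0.0]
force: [0.4, -0.3, -0.5]
width: 0.0631
grip_force: 0.0
```

Emit:
servo_tool:
  rows:
    - [0, 0, 0, 0, 1]
    - [0, 0, -0.015, 0, 1]
    - [0, 0, -0.03, 0, 1]
    - [0, 0, -0.035, 0, 1]
    - [0, 0, -0.035, 0, 1]

```text
time: 23.58
position: [0.4553, 0.0583, 0.221]
tcp_rot: [-3.141, -0.007, 0.002]
force: [0.6, -0.6, -0.9]
width: 0.0862
grip_force: 0.0
```

Emit:
servo_tool:
  rows:
    - [-0.005, 0.025, 0, 0, 1]
    - [-0.008, 0.038, 0, 0, 1]
    - [-0.008, 0.038, 0, 0, 1]
    - [-0.008, 0.038, 0, 0, 1]
    - [-0.008, 0.038, 0, 0, 1]

```text
time: 24.0
position: [0.4189, -0.1206, 0.2202]
tcp_rot: [3.141, 0.007, 0.001]
force: [1.1, 0.1, -0.0]
width: 0.0869
grip_force: 0.0
```

Emit:
servo_tool:
  rows:
    - [-0.008, 0.038, 0, 0, 1]
    - [-0.008, 0.038, 0, 0, 1]
    - [-0.006, 0.028, 0, 0, 1]
    - [-0.003, 0.015, 0, 0, 1]
    - [0, 0, 0, 0, 1]

```text
time: 24.42
position: [0.3936, -0.2416, 0.2197]
tcp_rot: [3.141, -0.003, -0.001]
force: [0.2, 0.3, -0.4]
width: 0.087
grip_force: 0.0
```

```bash
python3 - <<'E'
from t import *
s=get_state();print(s['position'],s['tcp_rot'])
ps=[read_camera(n) for n in('scene','side')]
measure(ps,[(.394,-.238),(.455,.059),(.627,-.231)],['round','square','oblong'])
X=tray(ps,(.422,.286));tray(ps,(.455,.059))
q=least_squares(lambda q:np.hypot(*(X[:,:2]-q[:2]).T)-q[2],[.422,.286,.05],loss='soft_l1',f_scale=.002).x;print(q, (X[:,:2].min(0)+X[:,:2].max(0))/2)
E
```

```text
[ 0.39359857 -0.24161805  0.21968435] [ 3.14113844e+00 -2.61100853e-03 -8.64309120e-04]
round view 0 cap [ 0.3936 -0.2394] topz [0.1371 0.1396 0.1401]
round view 1 cap [ 0.3947 -0.2364] topz [0.1368 0.1394 0.1403]
   joint cap [ 0.3942 -0.2376] body [ 394. -236.] [55. 67.] 30.6
square view 0 cap [0.456  0.0563] topz [0.1195 0.1228 0.1238]
square view 1 cap [0.4565 0.059 ] topz [0.1207 0.1229 0.1243]
   joint cap [0.4562 0.0578] body [457.  57.] [61. 58.] 88.9
oblong view 0 cap [ 0.6272 -0.2318] topz [0.1308 0.133  0.1338]
oblong view 1 cap [ 0.6271 -0.2289] topz [0.1292 0.1327 0.1337]
   joint cap [ 0.6273 -0.2305] body [ 627. -229.] [45. 80.] 58.7
tray 79 [425.5 280.8] [102. 104.] 39.4
tray 282 [423.6 286.9] [102. 105.] 44.5
tray 136 [456.5  56.3] [100. 102.] 0.7
tray 254 [455.   61.8] [100. 100.] 0.5
[0.42244729 0.2866082  0.04984306] [0.42362282 0.28282826]
```

Emit:
servo_tool:
  rows:
    - [0.0005, -0.003, 0.01, 0, 1]
    - [0, 0, 0.025, 0, 1]
    - [0, 0, 0.03, 0, 1]
    - [0, 0, 0.022, 0, 1]
    - [0, 0, 0.0105, 0, 1]

```text
time: 24.93
position: [0.3945, -0.2327, 0.1192]
tcp_rot: [-3.139, -0.01, 0.005]
force: [-0.1, 1.3, -0.1]
width: 0.0874
grip_force: 0.0
```

Emit:
servo_tool:
  rows:
    - [0, 0, 0, 0, 1]
    - [0, 0, 0, 0, 0]
    - [0, 0, 0, 0, 0]
    - [0, 0, 0, 0, 0]
    - [0, 0, 0, 0, 0]

```text
time: 25.35
position: [0.3962, -0.2353, 0.1236]
tcp_rot: [3.14, 0.006, 0.003]
force: [0.5, -0.1, 0.3]
width: 0.0681
grip_force: 0.0
```

Emit:
servo_tool:
  rows:
    - [0, 0, 0, 0, 0]
    - [0, 0, 0, 0, 0]
    - [0, 0, 0, 0, 0]
    - [0, 0, 0, 0, 0]
    - [0, 0, 0, 0, 0]

```text
time: 25.77
position: [0.3956, -0.2353, 0.1226]
tcp_rot: [3.141, 0.006, 0.0]
force: [-0.2, -2.0, 0.6]
width: 0.0376
grip_force: 30.0
```

Emit:
servo_tool:
  rows:
    - [0, 0, -0.005, 0, 0]
    - [0, 0, -0.015, 0, 0]
    - [0, 0, -0.025, 0, 0]
    - [0, 0, -0.03, 0, 0]
    - [0, 0, -0.03, 0, 0]

```text
time: 26.18
position: [0.3949, -0.2345, 0.2283]
tcp_rot: [-3.141, -0.006, 0.002]
force: [0.8, -0.0, -1.9]
width: 0.0373
grip_force: 30.0
```

Emit:
servo_tool:
  rows:
    - [0, 0, -0.025, 0, 0]
    - [0, 0, -0.015, 0, 0]
    - [0, 0, -0.005, 0, 0]
    - [0, 0, 0, 0, 0]
    - [0, 0, 0, 0, 0]

```text
time: 26.6
position: [0.3951, -0.2348, 0.2714]
tcp_rot: [-3.141, -0.006, 0.002]
force: [0.4, -0.4, -3.2]
width: 0.0374
grip_force: 30.0
```

Emit:
servo_tool:
  rows:
    - [0.001, -0.01, 0, 0, 0]
    - [0.0015, -0.02, 0, 0, 0]
    - [0.0015, -0.029, 0, 0, 0]
    - [0.0015, -0.033, 0, 0, 0]
    - [0.0015, -0.033, 0, 0, 0]

```text
time: 27.02
position: [0.4012, -0.1079, 0.2711]
tcp_rot: [-3.141, -0.005, 0.003]
force: [0.8, -0.4, -1.9]
width: 0.0373
grip_force: 30.0
```

Emit:
servo_tool:
  rows:
    - [0.002, -0.033, 0, 0, 0]
    - [0.002, -0.033, 0, 0, 0]
    - [0.002, -0.033, 0, 0, 0]
    - [0.002, -0.033, 0, 0, 0]
    - [0.002, -0.033, 0, 0, 0]

```text
time: 27.43
position: [0.4102, 0.0572, 0.2713]
tcp_rot: [3.141, 0.007, -0.003]
force: [1.3, -0.3, -2.3]
width: 0.0371
grip_force: 30.0
```

Emit:
servo_tool:
  rows:
    - [0.002, -0.033, 0, 0, 0]
    - [0.002, -0.033, 0, 0, 0]
    - [0.002, -0.033, 0, 0, 0]
    - [0.002, -0.033, 0, 0, 0]
    - [0.002, -0.033, 0, 0, 0]

```text
time: 27.85
position: [0.4195, 0.222, 0.2715]
tcp_rot: [3.141, 0.006, -0.002]
force: [1.0, 0.4, -3.2]
width: 0.0373
grip_force: 30.0
```

Emit:
servo_tool:
  rows:
    - [0.001, -0.028, 0, 0, 0]
    - [0, -0.02, 0, 0, 0]
    - [0, -0.01, 0, 0, 0]
    - [0, -0.004, 0, 0, 0]
    - [0, 0, 0, 0, 0]

```text
time: 28.27
position: [0.4204, 0.2829, 0.2714]
tcp_rot: [3.141, 0.009, -0.003]
force: [0.7, -0.1, -2.6]
width: 0.0374
grip_force: 30.0
```

Emit:
servo_tool:
  rows:
    - [0.003, -0.001, 0.01, 0, 0]
    - [0, 0, 0.022, 0, 0]
    - [0, 0, 0.03, 0, 0]
    - [0, 0, 0.022, 0, 0]
    - [0, 0, 0.012, 0, 0]

```text
time: 28.68
position: [0.4238, 0.2807, 0.173]
tcp_rot: [3.139, 0.003, -0.005]
force: [-0.3, -0.2, -3.4]
width: 0.0373
grip_force: 30.0
```

Emit:
servo_tool:
  rows:
    - [0, 0, 0.005, 0, 0]
    - [0, 0, 0, 0, 0]
    - [0, 0, 0, 0, 0]
    - [0, 0, 0, 0, 0]
    - [0, 0, 0, 0, 0]

```text
time: 29.1
position: [0.4252, 0.2834, 0.1726]
tcp_rot: [-3.141, -0.006, -0.003]
force: [-0.0, 0.1, -2.6]
width: 0.0371
grip_force: 30.0
```

```bash
python3 - <<'E'
from t import *
s=get_state();print(s['position'],s['tcp_rot'])
ps=[read_camera(n) for n in('scene','side')]
measure(ps,[(.423,.284)],['round'])
body(ps,(.423,.284),(.06,.12));X=tray(ps,(.423,.284))
E
```

```text
[0.42518303 0.28341668 0.17255188] [-3.14095348e+00 -5.72133354e-03 -2.82035370e-03]
round view 0 cap [0.422  0.2787] topz [0.1867 0.1913 0.1999]
round view 1 cap [0.4257 0.2866] topz [0.1882 0.1902 0.1918]
   joint cap [0.4252 0.2857] body [425. 280.] [54. 65.] 36.9
body 264 [435.8 266.8] [54. 31.] 39.5
body 530 [410.7 292.1] [56. 29.] 55.3
body 794 [424.7 280.2] [54. 66.] 39.4
tray 84 [425.5 282. ] [102. 102.] 66.5
tray 222 [418.5 292. ] [102.  93.] 43.7
```

Well within the tolerance, so I'm lowering the round bottle (0.1725 to about 0.1225).

Emit:
servo_tool:
  rows:
    - [-0.001, 0, 0.008, 0, 0]
    - [0, 0, 0.014, 0, 0]
    - [0, 0, 0.014, 0, 0]
    - [0, 0, 0.007, 0, 0]
    - [0, 0, 0.003, 0, 0]

```text
time: 29.62
position: [0.423, 0.2826, 0.1241]
tcp_rot: [3.141, 0.006, -0.003]
force: [-0.5, 1.1, -2.5]
width: 0.0372
grip_force: 30.0
```

Emit:
servo_tool:
  rows:
    - [0, 0, 0.001, 0, 0]
    - [0, 0, 0.001, 0, 0]
    - [0, 0, 0.0005, 0, 0]
    - [0, 0, 0, 0, 0]
    - [0, 0, 0, 0, 0]

```text
time: 30.03
position: [0.4238, 0.2832, 0.1233]
tcp_rot: [-3.141, -0.006, -0.001]
force: [-0.1, -0.1, -2.4]
width: 0.0373
grip_force: 30.0
```

Emit:
servo_tool:
  rows:
    - [0, 0, 0.0003, 0, 0]
    - [0, 0, 0.0003, 0, 0]
    - [0, 0, 0.0003, 0, 0]
    - [0, 0, 0, 0, 0]
    - [0, 0, 0, 0, 0]

```text
time: 30.45
position: [0.424, 0.2831, 0.1225]
tcp_rot: [-3.141, -0.006, -0.001]
force: [-0.2, -2.0, 5.3]
width: 0.0372
grip_force: 29.9
```

Emit:
servo_tool:
  rows:
    - [0, 0, 0, 0, 1]
    - [0, 0, 0, 0, 1]
    - [0, 0, 0, 0, 1]
    - [0, 0, 0, 0, 1]
    - [0, 0, 0, 0, 1]

```text
time: 30.87
position: [0.4234, 0.2831, 0.1219]
tcp_rot: [3.142, 0.006, -0.0]
force: [-0.1, -0.3, 0.4]
width: 0.063
grip_force: 0.0
```

Emit:
servo_tool:
  rows:
    - [0, 0, 0, 0, 1]
    - [0, 0, -0.015, 0, 1]
    - [0, 0, -0.03, 0, 1]
    - [0, 0, -0.035, 0, 1]
    - [0, 0, -0.03, 0, 1]

```text
time: 31.28
position: [0.4233, 0.2833, 0.2338]
tcp_rot: [-3.141, -0.007, 0.0]
force: [0.5, -0.3, 0.3]
width: 0.0861
grip_force: 0.0
```

Emit:
servo_tool:
  rows:
    - [0, 0, -0.02, 0, 1]
    - [0, 0, 0, 0, 1]
    - [0, 0, 0, 0, 1]
    - [0, 0, 0, 0, 1]
    - [0, 0, 0, 0, 1]

```text
time: 31.7
position: [0.4231, 0.2826, 0.2508]
tcp_rot: [3.141, 0.006, -0.003]
force: [0.4, -0.1, -0.4]
width: 0.0871
grip_force: 0.0
```

```bash
python3 - <<'E'
from t import *
ps=[read_camera(n) for n in('scene','side')]
measure(ps,[(.423,.284),(.455,.059),(.627,-.231)],['round','square','oblong'])
cv2.imwrite('pics/end.png',cv2.resize(np.hstack([ps[0]['img'][130:330,150:310],ps[1]['img'][60:310,170:370][:200,:160]])[:,:,::-1],(800,500)))
cv2.imwrite('pics/end2.png',cv2.resize(ps[1]['img'][:,:,::-1],(800,600)))
E
```

```text
round view 0 cap [0.4224 0.2795] topz [0.136  0.1396 0.1409]
round view 1 cap [0.4225 0.2818] topz [0.1382 0.1402 0.1408]
   joint cap [0.4224 0.2811] body [423. 278.] [56. 69.] 24.1
square view 0 cap [0.4561 0.0566] topz [0.1184 0.1225 0.1233]
square view 1 cap [0.4563 0.0594] topz [0.1202 0.123  0.1238]
   joint cap [0.4562 0.0582] body [456.  57.] [62. 58.] 89.7
oblong view 0 cap [ 0.627  -0.2316] topz [0.131  0.1327 0.1335]
oblong view 1 cap [ 0.6273 -0.2293] topz [0.1292 0.1326 0.1334]
   joint cap [ 0.6272 -0.2305] body [ 627. -229.] [46. 80.] 58.5
```

View pics/end2.png

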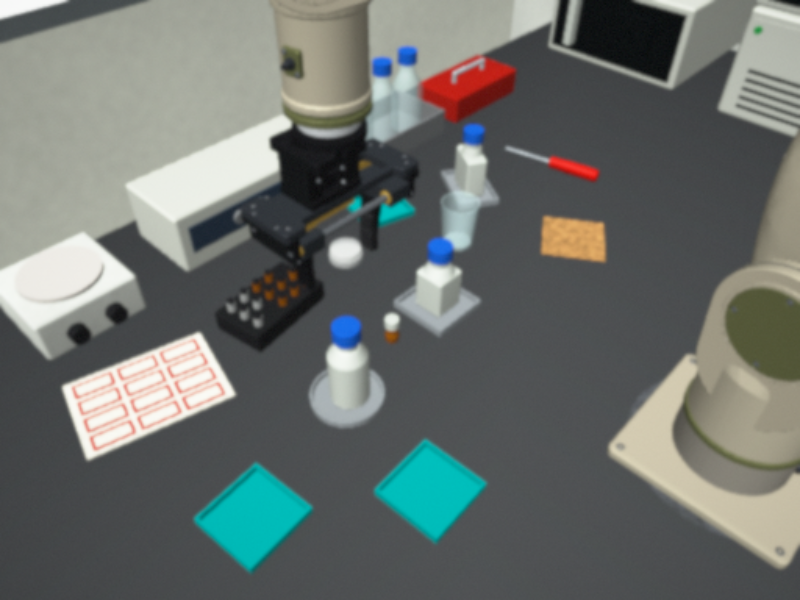

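The picture shows the round bottle in the round tray (347,390), the square bottle in the square tray (438,295) and the oblong bottle in the oblong tray (471,180). All three are centred and upright. The beaker (460,220) and vial (392,327) haven't moved, and the gripper is clear.

```bash
python3 -c "
from bench import *
print(close_job())"
```

```text
the job is handed in; nothing more can be done
None
```

All three bottles now stand upright, near the centre of the tray of their own shape, the beaker and vial are where they were, and the job was handed in at about 32 s; no verdict came back.

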